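# Put the bead tin away and hold out the copper dish with its ball

## Task

First put the bead tin that stands by itself on the bench, out of which the ball was taken, back into the gap in the row on the low pine step, in line with the other tins, and let it go. Then pick up the copper dish by one of its two upright ears, lift it clear of the bench as it lies, and in the air give it a quarter turn and hold it out level over the middle of the grey counter pad, about 10 cm above it, with the free ear pointing squarely across the pad to the customer's side, away from the robot; the loose ball must stay in the middle of the dish all the while, and everything else is left alone. Finish while holding the dish there: do not put it down or let it go.

Things in the scene. Friction and masses are not known exactly. Their poses are not given: they have to be found in the camera images.
- tin_center (a point): the bead tin to put away: plain round aluminium tin with a screw lid, diameter 46 mm, 56 mm tall, standing upright by itself on the bench near the robot; this point is its centre, 28 mm above its underside
- shelf: low pine display step (fixed): board 110 mm deep (its x) by 300 mm long (its y), its top 50 mm above the bench; origin under its middle at bench height, x axis points to its back (away from the robot), y axis along the row. The tins of the row stand along the line x = 0 at y = -93, +31 and +93 mm; the gap is at y = -31 mm
- gap (a point): the middle of the gap in the row, on the step's top (50 mm above the bench), where the middle of the tin's underside belongs; 62 mm from the centre of each neighbour, so 16 mm of air remains on each side of the tin; axes as the step's
- row_tin_1: tin standing on the step, same as the loose one (46 mm across, 56 mm tall); origin at the centre of its underside; leave alone
- row_tin_2: another such tin in the row; origin at the centre of its underside; leave alone
- row_tin_3: another such tin in the row; origin at the centre of its underside; leave alone
- dish: round raised copper dish, loose, about 0.2 kg, standing on its flat foot (60 mm across); origin at the centre of its underside, z up, rim radius 66 mm, rim 22 mm above the bench. Its hollow is spherical (radius 140 mm), 5 mm above the underside at the middle. Two upright flat ears stand on the rim along its own +y and -y axis, 68 mm from the middle; at the start they lie across the bench (y axis roughly along world y)
- dish_center (a point): the lowest point of the hollow, in the middle of the dish, 5 mm above its underside; axes as the dish's
- ear_left (a point): the ear on the dish's +y side, at the start the left one: upright flat plate 34 mm wide (along the dish's x) and 5 mm thick (along the dish's y), rounded on top, reaching from the rim up to about 60 mm above the underside; this point is in its middle plane, 47 mm above the underside, where to grip it from above; to be gripped across its thickness with one finger inside the dish, reaching no lower than 25 mm above the dish's underside
- ear_right (a point): the like ear on the dish's -y side, at the start the right one (same sizes, mirrored)
- ball_center (a point): the centre of the loose white polished ball, diameter 24 mm, 22 g, lying in the middle of the dish; it rolls very easily
- pad: counter pad (fixed): flat black rectangle with a grey felt face, 160 mm (its x) by 180 mm (its y), 8 mm thick, lying flat on the bench; origin under its middle; its x axis points away from the robot to the customer's side of the bench
- pad_center (a point): middle of the pad's top face, 8 mm above the bench; axes as the pad's
- pliers: pliers with green grips lying on the bench, about 135 mm long, 16 mm high; origin at the pivot; leave alone
- snips: snips with blue grips lying on the bench, about 155 mm long, 16 mm high; origin at the pivot; leave alone
- hammer: hammer lying on the bench beyond the dish; leave alone
- punch_can: ribbed tin can full of steel punches, 74 mm across, 160 mm high with the punches; leave alone
- doming_block: brass cube of 60 mm with round hollows, beyond the pad; leave alone

How it is judged:
By the outcome, as a careful person would: the job done as asked, in the order asked, and still so for the second after the job is handed in, while the arm keeps its last pose, push and grip.
It also fails if it takes over 58 s, if anything falls off the work surface, if the arm or the gripper's body presses on something with over 40 N, if the wrist force passes 120 N, or if a joint passes its speed limit or range.

## Robot

A 6-joint arm with a two-finger parallel gripper is mounted at the origin on the work surface. World frame = base frame: x ahead of the robot, y to its left, z up, the work surface at z = 0. Lengths are in m, angles in rad, forces in N, time in s.
With the tool pointing down it reaches from about 0.35 to 0.85 m from the base axis. Payload 8.1 kg.
Tool frame: the origin (TCP) lies on the mounting face of the last link; the fingertips stand 186 mm ahead of it and the grasp point (between the pads) lies 167 mm ahead of it; z points along the fingers, y is the line along which they close (so a half turn about z gives the same grasp; the last joint's range is limited). The gripper opens to 93 mm and grips with 3 to 60 N. Pads are 15 mm wide; open, the fingers measure 128 mm over their backs; the gripper's body (75 mm by 188 mm) begins 65 mm behind the grasp point.
Start: joints at [-1.342, 0.13, 1.488, -0, 1.523, -0.085], TCP at [0.185, -0.571, 0.405] pointing down, gripper open.
Joint ranges: [-2.96, 2.96], [-0.89, 2.26], [0.02, 2.5], [-1.34, 4.48], [0, 2.73], [-2.66, 2.66]. Speed limits (rad/s): [2.39, 2.39, 2.79, 3.14, 3.14, 3.14].

## Interface

Orientations are given as a rotation vector (axis times angle).
In Python, from plant import read_state, read_camera, camera_params, close_job gives the robot as it stands. The module is installed in compiled form; this text tells all that it offers.
- The arm moves only by the tool servo_tool, never from a script. Its argument "increments" is a list of rows, each an object with "slide": the shift along the tool's x, y, z in mm, a list of three; "dr": the turn, a rotation vector about the tool's x, y, z in rad, a list of three; "jaw": the closure, from 0 (fully open) to 1 (shut). In form: [{"slide": [x, y, z], "dr": [ax, ay, az], "jaw": jaw}, ...]. A call has 1 to 20 rows; each row is the pose to reach, as a shift and turn from the pose commanded when the call began, along the tool's axes at that moment; what a row does not reach only later rows make up. A row lasts 1/10 s, in which the tool goes at most 50 mm and 8.59 degrees, less where a joint would pass 70% of its speed; a pose out of reach is approached as far as the arm can. A call with a gripper value outside its range is refused whole. The fingers move at their own pace and stop on an object; "force" is the grip in N (left out, the last holds). Time passes only in rows, so rows that repeat a pose let the fingers close. It gives the time, the measured TCP pose, the force, the opening and the grip force at its end, in the units of the state.
- read_state(): the state, without advancing time (a new reading comes with each control period).
- read_camera(name): name is "scene" or "top" or "wrist"; returns (picture, depth): 384x512x3 uint8, red, green, blue; 384x512 float32, m along the optical axis (not along the pixel's ray), 0 where there is no reading.
- camera_params(name): a dict with "fx", "fy", "cx", "cy" (pixels), "rvec" (rotation vector, rad) and "tvec" (3), from world to camera coordinates, as OpenCV has them. Camera axes: x right, y down, z forward; pixel columns grow to the right and rows downward; lengths in m; the calibration is good to about 2 mm. A picture is of the moment at which its call begins: read the wrist's pose just before it. camera_params takes no time and is no camera call; for the wrist camera it gives the pose at the moment of the call.
- close_job(): hands the job in; it is judged then, once.
The state is a dict: "t": time; "q": joint angles; "dq": joint speeds; "joint_torque": joint torques, N m; "tool_pos": TCP position; "orientation": TCP orientation; "force": force on the tool from outside, world axes, zero at the start; "wrist_torque": the same for the moment, N m; "opening": finger opening in m; "gripper_force": force on a finger pad.
Only numpy, scipy, OpenCV 4.12 (cv2) and the standard library are available. Lean on these libraries where they do the work, as an engineer would, in place of code of your own. Each camera call takes 0.05 s, during which the arm holds its last target. There are 200 camera calls.

## Working session

There is one attempt and no reset: what is moved stays moved. The work goes in short steps, Python scripts to look and compute and a tool call to move; the robot and the scene stay as the last step left them, time stands still between calls to the robot, and variables do not carry over. Pictures are saved under pics/ and viewed, at most 10 in all, crops included, and the job is handed in when it is done.

Besides the shell and the picture viewer there is one more tool, called after ">>>" as a command line: name --argument value ..., lists and objects as JSON in quotes. servo_tool: Moves the arm, as the interface text tells. Its arguments: {"type":"object","properties":{"increments":{"type":"array"},"force":{"type":"number"}},"required":["increments"]}

```bash
mkdir -p pics; ls
python3 - <<'E'
from plant import *
import cv2,numpy as np
print(read_state())
for n in ["scene","top"]:
    p,d=read_camera(n); np.savez(f"{n}0.npz",p=p,d=d); cv2.imwrite(f"pics/{n}0.png",p[:,:,::-1]); print(n,camera_params(n))
a=cv2.imread("pics/top0.png")
E
```

```text
pics
{'t': 0.0, 'q': array([-1.34243970e+00,  1.31179580e-01,  1.48927937e+00, -1.65523502e-05,
        1.52302304e+00, -8.53892726e-02]), 'dq': array([-0.00041212, -0.00083138, -0.00088758,  0.00124698, -0.00033517,
        0.00179832]), 'joint_torque': array([-2.72879843e-03, -5.59850657e+01, -4.91760170e+01,  7.66384718e-02,
        3.52250563e-02, -1.36724325e-04]), 'tool_pos': array([ 0.1851457 , -0.57047476,  0.40367609]), 'orientation': array([-3.10115553e+00, -4.90519049e-01,  2.37726889e-04]), 'force': array([-0.69762317,  0.52776622,  0.26285637]), 'wrist_torque': array([-0.01930809,  0.02913503, -0.00021502]), 'gripper_force': 0.0, 'opening': 0.09320412197055535}
scene {'fx': 430.77620410835937, 'fy': 430.77620410835937, 'cx': 261.64823708049005, 'cy': 188.26552776692355, 'rvec': array([ 2.28773406,  0.79716933, -0.2858405 ]), 'tvec': array([-0.42343557, -0.22659374,  1.45537861])}
top {'fx': 476.36133476858305, 'fy': 476.36133476858305, 'cx': 246.51737673382394, 'cy': 188.4060818252942, 'rvec': array([ 2.13550834, -2.16979149,  0.15049867]), 'tvec': array([-0.02972788,  0.5176678 ,  1.38166863])}
```

View pics/top0.png

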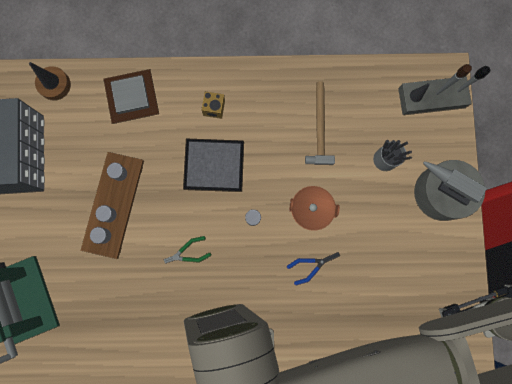

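View pics/scene0.png

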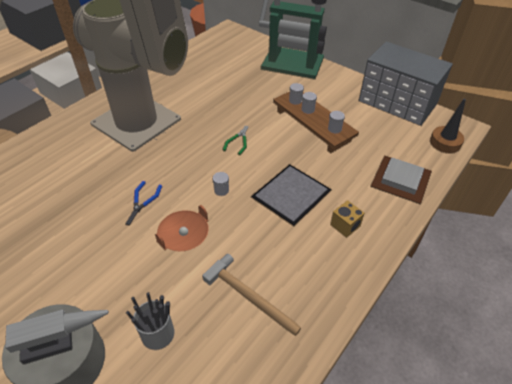

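The top view shows the loose tin at (253,217), the dish at (314,208) with its ball at (312,208), the pad at (214,165), and the row tins at (116,171), (104,214) and (98,235). The scene view shows the same things. Next I measure them.

```bash
cat > h.py <<'E'
from plant import *
import cv2,numpy as np
from scipy.spatial.transform import Rotation as R
def ray(cp,uv,z):
    M=R.from_rotvec(cp["rvec"]).as_matrix(); c=-M.T@cp["tvec"]
    d=M.T@np.array([(uv[0]-cp["cx"])/cp["fx"],(uv[1]-cp["cy"])/cp["fy"],1])
    return c+d*(z-c[2])/d[2]
def cloud(cp,d):
    v,u=np.mgrid[0:d.shape[0],0:d.shape[1]]
    P=np.stack([(u-cp["cx"])/cp["fx"]*d,(v-cp["cy"])/cp["fy"]*d,d],-1)
    M=R.from_rotvec(cp["rvec"]).as_matrix()
    W=(P-cp["tvec"])@M; W[d==0]=np.nan
    return W
def blobs(m,amin=30):
    cs,_=cv2.findContours(m.astype(np.uint8),cv2.RETR_EXTERNAL,cv2.CHAIN_APPROX_NONE)
    return [c for c in cs if cv2.contourArea(c)>amin]
E
python3 - <<'E'
from h import *
for n in ["top","scene"]:
    cp=camera_params(n); f=np.load(n+"0.npz"); p,d=f["p"],f["d"]; W=cloud(cp,d)
    hsv=cv2.cvtColor(p,cv2.COLOR_RGB2HSV)
    z=W[...,2]
    print(n,"bench z",np.nanmedian(z[150:250,200:300]))
    for nm,lo,hi,inr in [("loose",.048,.064,None),("row",.098,.114,None),("board",.044,.056,None)]:
        m=(z>lo)&(z<hi)
        if nm=="board": m&=hsv[...,1]>80
        else: m&=hsv[...,1]<60
        for c in blobs(m,40):
            (u,v),r=cv2.minEnclosingCircle(c); a=cv2.contourArea(c)
            M=cv2.moments(c); uv=(M["m10"]/M["m00"],M["m01"]/M["m00"])
            P=ray(cp,uv,{"loose":.056,"row":.106,"board":.05}[nm])
            if abs(P[1])<.8 and .2<P[0]<.9: print(nm,np.round(uv,1),a,np.round(P,4), np.round(cv2.minAreaRect(c)[2],1))
    # dish: copper
    m=(hsv[...,0]<10)&(hsv[...,1]>120)&(z<.08)
    for c in blobs(m,500):
        M=cv2.moments(c); uv=(M["m10"]/M["m00"],M["m01"]/M["m00"]); print("copper",np.round(uv,1),cv2.contourArea(c),np.round(ray(cp,uv,.022),4))
        mm=np.zeros(z.shape,np.uint8); cv2.drawContours(mm,[c],-1,1,-1)
        e=(mm>0)&(z>.036); 
        for k in blobs(e,5):
            q=np.zeros(z.shape,np.uint8); cv2.drawContours(q,[k],-1,1,-1); q=(q>0)&e
            print("  high",q.sum(),np.round(np.nanmean(W[q],0),4),np.nanmax(z[q]))
    # pad
    m=(z>-.01)&(z<.03)&(hsv[...,1]<60)&(hsv[...,2]<140)
    for c in blobs(m,1500):
        r=cv2.minAreaRect(c); b=cv2.boxPoints(r); 
        ap=cv2.approxPolyDP(c,8,True)[:,0]
        P=np.array([ray(cp,x,.008) for x in ap]); print("pad?",len(ap),cv2.contourArea(c))
        if len(ap)==4: print(np.round(P,4),P.mean(0))
    # ball: white
    m=(hsv[...,1]<50)&(hsv[...,2]>130)&(z<.05)&(z>.01)
    for c in blobs(m,15):
        M=cv2.moments(c); uv=(M["m10"]/M["m00"],M["m01"]/M["m00"]); print("ball?",np.round(uv,1),cv2.contourArea(c),np.round(ray(cp,uv,.017),4))
E
```

```text
top bench z 0.0008522286394192743
loose [252.7 216.9] 174.5 [ 0.4304 -0.0544  0.056 ] 45.0
loose [424.7 197.6] 42.5 [ 0.4791 -0.5587  0.056 ] 69.8
loose [392.2 156.2] 140.0 [ 0.6037 -0.4707  0.056 ] 38.7
loose [ 36.7 157.7] 77.0 [0.6155 0.5801 0.056 ] 8.4
loose [214.5 104.8] 67.0 [0.7692 0.0542 0.056 ] 90.0
row [ 10.9 301.2] 239.5 [0.2064 0.6111 0.106 ] 72.3
row [ 98. 235.] 198.0 [0.3831 0.3781 0.106 ] 90.0
row [103.5 213.1] 193.0 [0.4438 0.3642 0.106 ] 63.4
row [447.7 200.4] 976.0 [ 0.4645 -0.6039  0.106 ] 24.8
row [114.8 170.4] 188.5 [0.565  0.3353 0.106 ] 90.0
row [462.6 168.9] 351.0 [ 0.5538 -0.653   0.106 ] 25.0
row [ 29.1 142. ] 85.5 [0.6512 0.5819 0.106 ] 90.0
board [111.7 205.2] 3698.5 [0.4718 0.3575 0.05  ] 14.8
copper [497.1 215.5] 1609.0 [ 0.4255 -0.7841  0.022 ]
pad? 4 2704.0
[[ 0.674   0.1455  0.008 ]
 [ 0.5251  0.1514  0.008 ]
 [ 0.5193 -0.0213  0.008 ]
 [ 0.6681 -0.0266  0.008 ]] [0.59662387 0.06223902 0.008     ]
ball? [312.1 206.9] 15.5 [ 0.4605 -0.2337  0.017 ]
scene bench z -0.0001560618443134602
loose [ 89.3 365.8] 112.5 [ 0.5765 -0.6059  0.056 ] 23.7
loose [157.1
[... 674 characters left out ...]
4 0.106 ] 4.9
row [292.4  41.4] 129.5 [0.2055 0.6093 0.106 ] 12.3
board [343.3 220. ] 47.0 [0.7797 0.034  0.05  ] 7.6
board [316.5 120.6] 1221.0 [0.5013 0.3338 0.05  ] 35.2
copper [182.7 230. ] 1532.5 [ 0.4607 -0.2368  0.022 ]
  high 44 [ 0.456  -0.3057  0.0515] 0.06366144537613082
  high 35 [ 0.4729 -0.172   0.0503] 0.06275222759822059
pad? 4 2332.5
[[ 0.5284  0.1471  0.008 ]
 [ 0.5196 -0.0218  0.008 ]
 [ 0.6709 -0.0288  0.008 ]
 [ 0.6766  0.1397  0.008 ]] [0.59890315 0.05905502 0.008     ]
ball? [216.6 266.6] 211.5 [ 0.6018 -0.262   0.017 ]
ball? [183.4 229.3] 21.5 [ 0.4573 -0.2319  0.017 ]
ball? [403.5 172.7] 703.0 [0.8187 0.3287 0.017 ]
ball? [135.8 127.2] 970.0 [ 0.0412 -0.0333  0.017 ]
```

>>> servo_tool --increments '[{"slide":[395,-413,40],"dr":[0,0,-2.59],"jaw":0},{"slide":[395,-413,40],"dr":[0,0,-2.59],"jaw":0},{"slide":[395,-413,40],"dr":[0,0,-2.59],"jaw":0},{"slide":[395,-413,40],"dr":[0,0,-2.59],"jaw":0},{"slide":[395,-413,40],"dr":[0,0,-2.59],"jaw":0},{"slide":[395,-413,40],"dr":[0,0,-2.59],"jaw":0},{"slide":[395,-413,40],"dr":[0,0,-2.59],"jaw":0},{"slide":[395,-413,40],"dr":[0,0,-2.59],"jaw":0},{"slide":[395,-413,40],"dr":[0,0,-2.59],"jaw":0},{"slide":[395,-413,40],"dr":[0,0,-2.59],"jaw":0},{"slide":[395,-413,40],"dr":[0,0,-2.59],"jaw":0},{"slide":[395,-413,40],"dr":[0,0,-2.59],"jaw":0},{"slide":[395,-413,40],"dr":[0,0,-2.59],"jaw":0},{"slide":[395,-413,40],"dr":[0,0,-2.59],"jaw":0},{"slide":[395,-413,40],"dr":[0,0,-2.59],"jaw":0},{"slide":[395,-413,40],"dr":[0,0,-2.59],"jaw":0},{"slide":[395,-413,40],"dr":[0,0,-2.59],"jaw":0},{"slide":[395,-413,40],"dr":[0,0,-2.59],"jaw":0},{"slide":[395,-413,40],"dr":[0,0,-2.59],"jaw":0},{"slide":[395,-413,40],"dr":[0,0,-2.59],"jaw":0}]'

```text
t: 2.1
tool_pos: [0.4333, -0.0559, 0.3645]
orientation: [-0.375, -3.119, -0.0]
force: [0.1, -0.1, -1.0]
opening: 0.0929
gripper_force: 0.0
```

Run:
```python
from h import *
cp=camera_params("wrist"); s=read_state(); p,d=read_camera("wrist"); np.savez("w1.npz",p=p,d=d)
M=R.from_rotvec(cp["rvec"]).as_matrix(); print("cam pos",-M.T@cp["tvec"],"fwd",M[2],s["tool_pos"],s["orientation"])
cv2.imwrite("pics/w1.png",p[:,:,::-1])
W=cloud(cp,d); z=W[...,2]; hsv=cv2.cvtColor(p,cv2.COLOR_RGB2HSV)
m=(z>.05)&(z<.062)&(hsv[...,1]<70)
for c in blobs(m,200):
    (u,v),r=cv2.minEnclosingCircle(c); e=cv2.fitEllipse(c)
    print(cv2.contourArea(c),u,v,r,e,np.round(ray(cp,(u,v),.056),4),np.round(ray(cp,e[0],.056),4), 'diam',r*2*(cp["tvec"]*0+1)[0])
```

```text
cam pos [ 0.36002358 -0.03929953  0.34320146] fwd [ 0.26544518 -0.06497081 -0.96193433] [ 0.43332899 -0.05591798  0.36446321] [-3.75138656e-01 -3.11857706e+00 -8.60278483e-05]
1954.5 256.3255920410156 177.8217010498047 26.32627296447754 ((256.40057373046875, 178.22276306152344), (49.52423095703125, 50.512664794921875), 81.89688110351562) [ 0.4301 -0.0545  0.056 ] [ 0.4305 -0.0545  0.056 ] diam 52.65254592895508
```

View pics/w1.png

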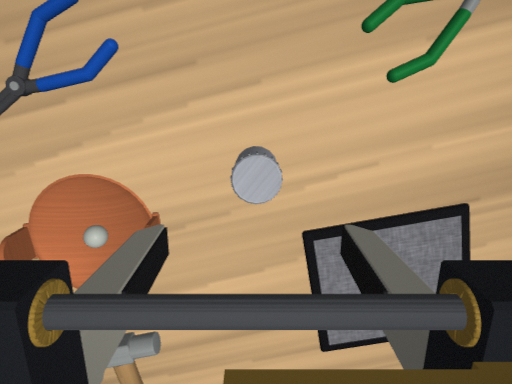

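The wrist view shows the tin's top at (256,178), which puts it at (0.430, -0.054). That agrees with the top camera. I go down and grip it.

>>> servo_tool --increments '[{"slide":[3,1,40],"dr":[0,0,0],"jaw":0},{"slide":[3,1,80],"dr":[0,0,0],"jaw":0},{"slide":[3,1,120],"dr":[0,0,0],"jaw":0},{"slide":[3,1,145],"dr":[0,0,0],"jaw":0},{"slide":[3,1,157],"dr":[0,0,0],"jaw":0},{"slide":[3,1,157],"dr":[0,0,0],"jaw":0},{"slide":[3,1,157],"dr":[0,0,0],"jaw":1},{"slide":[3,1,157],"dr":[0,0,0],"jaw":1},{"slide":[3,1,157],"dr":[0,0,0],"jaw":1},{"slide":[3,1,157],"dr":[0,0,0],"jaw":1},{"slide":[3,1,157],"dr":[0,0,0],"jaw":1},{"slide":[3,1,157],"dr":[0,0,0],"jaw":1},{"slide":[3,1,157],"dr":[0,0,0],"jaw":1},{"slide":[3,1,157],"dr":[0,0,0],"jaw":1}]' --force 20

```text
t: 3.55
tool_pos: [0.4308, -0.0542, 0.2079]
orientation: [0.373, 3.119, 0.0]
force: [-0.0, 1.0, 2.5]
opening: 0.0457
gripper_force: 20.0
```

>>> servo_tool --increments '[{"slide":[0,0,-15],"dr":[0,0,0],"jaw":1},{"slide":[0,0,-50],"dr":[0,0,0],"jaw":1},{"slide":[0,0,-90],"dr":[0,0,0],"jaw":1},{"slide":[1,20,-120],"dr":[0,0,0],"jaw":1},{"slide":[3,50,-130],"dr":[0,0,0],"jaw":1},{"slide":[5,90,-130],"dr":[0,0,0],"jaw":1},{"slide":[8,135,-130],"dr":[0,0,0],"jaw":1},{"slide":[11,180,-130],"dr":[0,0,0],"jaw":1},{"slide":[14,225,-130],"dr":[0,0,0],"jaw":1},{"slide":[16,270,-130],"dr":[0,0,0],"jaw":1},{"slide":[19,315,-130],"dr":[0,0,0],"jaw":1},{"slide":[21,355,-130],"dr":[0,0,0],"jaw":1},{"slide":[23,385,-130],"dr":[0,0,0],"jaw":1},{"slide":[24,403,-130],"dr":[0,0,0],"jaw":1},{"slide":[24,410,-130],"dr":[0,0,0],"jaw":1},{"slide":[24,410,-130],"dr":[0,0,0],"jaw":1}]' --force 20

```text
t: 5.15
tool_pos: [0.5039, 0.3502, 0.337]
orientation: [-0.371, -3.119, 0.001]
force: [0.2, 0.7, -1.4]
opening: 0.0457
gripper_force: 20.0
```

Run:
```python
from h import *
cp=camera_params("wrist"); s=read_state(); p,d=read_camera("wrist"); np.savez("w2.npz",p=p,d=d)
print(s["tool_pos"],s["orientation"])
cv2.imwrite("pics/w2.png",p[:,:,::-1])
W=cloud(cp,d); z=W[...,2]; hsv=cv2.cvtColor(p,cv2.COLOR_RGB2HSV)
m=(z>.1)&(z<.112)&(hsv[...,1]<70)
for c in blobs(m,300):
    (u,v),r=cv2.minEnclosingCircle(c)
    print(cv2.contourArea(c),u,v,r,np.round(ray(cp,(u,v),.106),4))
```

```text
[0.50387603 0.35023302 0.33702564] [-3.70943447e-01 -3.11874187e+00  1.28755661e-03]
4218.5 258.2410888671875 117.15155029296875 38.44731140136719 [0.4447 0.3655 0.106 ]
3229.0 257.55859375 11.245321273803711 40.780250549316406 [0.3876 0.3787 0.106 ]
```

View pics/w2.png

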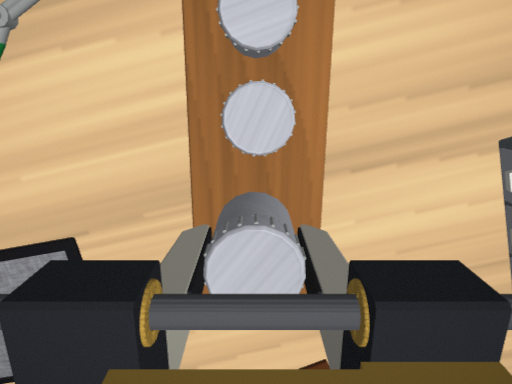

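The wrist view shows the held tin in line with the row. The neighbouring row tin's top is at (258,117), which puts it at (0.4447, 0.3655) and fits the gap estimate. I lower the tin and let it go.

>>> servo_tool --increments '[{"slide":[0,0,25],"dr":[0,0,0],"jaw":1},{"slide":[-1,0,50],"dr":[0,0,0],"jaw":1},{"slide":[-1,0,68],"dr":[0,0,0],"jaw":1},{"slide":[-1,0,76],"dr":[0,0,0],"jaw":1},{"slide":[-1,0,78],"dr":[0,0,0],"jaw":1},{"slide":[-1,0,78],"dr":[0,0,0],"jaw":1},{"slide":[-1,0,78],"dr":[0,0,0],"jaw":1}]' --force 20

```text
t: 5.9
tool_pos: [0.5056, 0.3497, 0.2613]
orientation: [0.373, 3.118, 0.002]
force: [-0.3, -0.4, -1.4]
opening: 0.0458
gripper_force: 20.0
```

>>> servo_tool --increments '[{"slide":[0,0,1],"dr":[0,0,0],"jaw":1},{"slide":[0,0,2],"dr":[0,0,0],"jaw":1},{"slide":[0,0,2.5],"dr":[0,0,0],"jaw":1},{"slide":[0,0,2.5],"dr":[0,0,0],"jaw":1}]'

```text
t: 6.3
tool_pos: [0.5052, 0.3498, 0.258]
orientation: [0.372, 3.119, 0.001]
force: [-1.7, -0.9, 4.1]
opening: 0.0458
gripper_force: 20.0
```

Contact (z force +4 N). I release the tin and rise.

>>> servo_tool --increments '[{"slide":[0,0,0],"dr":[0,0,0],"jaw":0.3},{"slide":[0,0,0],"dr":[0,0,0],"jaw":0.25},{"slide":[0,0,0],"dr":[0,0,0],"jaw":0.2},{"slide":[0,0,0],"dr":[0,0,0],"jaw":0.2},{"slide":[0,0,0],"dr":[0,0,0],"jaw":0.2},{"slide":[0,0,0],"dr":[0,0,0],"jaw":0.2},{"slide":[0,0,-10],"dr":[0,0,0],"jaw":0.2},{"slide":[0,0,-35],"dr":[0,0,0],"jaw":0.2},{"slide":[0,0,-70],"dr":[0,0,0],"jaw":0.2},{"slide":[0,0,-110],"dr":[0,0,0],"jaw":0.2},{"slide":[0,0,-140],"dr":[0,0,0],"jaw":0.2},{"slide":[0,0,-140],"dr":[0,0,0],"jaw":0.2}]'

```text
t: 7.5
tool_pos: [0.506, 0.3502, 0.4048]
orientation: [0.372, 3.111, 0.01]
force: [-0.6, -0.3, 0.3]
opening: 0.0741
gripper_force: 0.0
```

Run:
```python
from h import *
cp=camera_params("wrist"); s=read_state(); p,d=read_camera("wrist")
print(s["tool_pos"],s["orientation"],s["opening"])
W=cloud(cp,d); z=W[...,2]; hsv=cv2.cvtColor(p,cv2.COLOR_RGB2HSV)
m=(z>.1)&(z<.112)&(hsv[...,1]<70)
for c in blobs(m,300):
    (u,v),r=cv2.minEnclosingCircle(c)
    print(cv2.contourArea(c),u,v,r,np.round(ray(cp,(u,v),.106),4),np.nanmedian(z[int(v)-5:int(v)+5,int(u)-5:int(u)+5]))
```

```text
[0.50603404 0.35024955 0.40478832] [0.37152878 3.11099226 0.00991321] 0.07410610732109486
1769.5 254.06121826171875 245.0 25.240251541137695 [0.5637 0.3371 0.106 ] 0.10445313955240096
2079.5 251.0 180.5 27.060216903686523 [0.5045 0.3488 0.106 ] 0.10463752320675507
2487.0 253.47674560546875 105.8720932006836 29.647043228149414 [0.4449 0.3654 0.106 ] 0.10457307168763078
2712.0 252.4271697998047 22.858118057250977 32.8878059387207 [0.3859 0.3789 0.106 ] 0.10475067979681046
```

The tin stands in the gap at (0.5045, 0.349), in line within 2 mm. I go on to the dish's left ear and turn the tool on the way.

>>> servo_tool --increments '[{"slide":[-88,-514,0],"dr":[0,0,3.03],"jaw":0.6},{"slide":[-88,-514,0],"dr":[0,0,3.03],"jaw":0.6},{"slide":[-88,-514,0],"dr":[0,0,3.03],"jaw":0.6},{"slide":[-88,-514,0],"dr":[0,0,3.03],"jaw":0.6},{"slide":[-88,-514,0],"dr":[0,0,3.03],"jaw":0.6},{"slide":[-88,-514,0],"dr":[0,0,3.03],"jaw":0.6},{"slide":[-88,-514,0],"dr":[0,0,3.03],"jaw":0.6},{"slide":[-88,-514,0],"dr":[0,0,3.03],"jaw":0.6},{"slide":[-88,-514,0],"dr":[0,0,3.03],"jaw":0.6},{"slide":[-88,-514,0],"dr":[0,0,3.03],"jaw":0.6},{"slide":[-88,-514,0],"dr":[0,0,3.03],"jaw":0.6},{"slide":[-88,-514,0],"dr":[0,0,3.03],"jaw":0.6},{"slide":[-88,-514,0],"dr":[0,0,3.03],"jaw":0.6},{"slide":[-88,-514,0],"dr":[0,0,3.03],"jaw":0.6},{"slide":[-88,-514,0],"dr":[0,0,3.03],"jaw":0.6},{"slide":[-88,-514,0],"dr":[0,0,3.03],"jaw":0.6},{"slide":[-88,-514,0],"dr":[0,0,3.03],"jaw":0.6},{"slide":[-88,-514,0],"dr":[0,0,3.03],"jaw":0.6},{"slide":[-88,-514,0],"dr":[0,0,3.03],"jaw":0.6},{"slide":[-88,-514,0],"dr":[0,0,3.03],"jaw":0.6}]'

```text
t: 9.55
tool_pos: [0.4691, -0.1705, 0.396]
orientation: [-3.137, 0.161, 0.003]
force: [-0.0, -0.3, 0.1]
opening: 0.0372
gripper_force: 0.0
```

>>> servo_tool --increments '[{"slide":[0,0,0],"dr":[0,0,0.01],"jaw":0.6},{"slide":[0,0,0],"dr":[0,0,0.01],"jaw":0.6}]'

```text
t: 9.75
tool_pos: [0.4692, -0.1705, 0.3965]
orientation: [-3.137, 0.161, 0.002]
force: [0.0, -0.4, -0.1]
opening: 0.0368
gripper_force: 0.0
```

Run:
```python
from h import *
cp=camera_params("wrist"); s=read_state(); p,d=read_camera("wrist"); np.savez("w3.npz",p=p,d=d)
print(s["tool_pos"],s["orientation"],s["opening"])
cv2.imwrite("pics/w3.png",p[:,:,::-1])
W=cloud(cp,d); z=W[...,2]; hsv=cv2.cvtColor(p,cv2.COLOR_RGB2HSV)
m=(hsv[...,0]<12)&(hsv[...,1]>110)&(z<.08)
for c in blobs(m,2000): print("copper",cv2.contourArea(c),cv2.boundingRect(c))
e=m&(z>.035)
for c in blobs(e,20):
    q=np.zeros(z.shape,np.uint8); cv2.drawContours(q,[c],-1,1,-1); q=(q>0)&e; P=W[q]
    print("high",q.sum(),np.round(P.mean(0),4),P[:,2].max(),cv2.boundingRect(c))
    t=P[P[:,2]>.052][:,:2]
    if len(t)>10:
        print("  top",len(t),np.round(t.mean(0),4)); _,_,v=np.linalg.svd(t-t.mean(0),full_matrices=False); print("  dir",np.degrees(np.arctan2(v[0,1],v[0,0])))
m=(hsv[...,1]<60)&(hsv[...,2]>120)&(z<.05)&(z>.01)
for c in blobs(m,60):
    (u,v),r=cv2.minEnclosingCircle(c); print("ball",u,v,r,np.round(ray(cp,(u,v),.017),4))
```

```text
[ 0.46922232 -0.17053875  0.39646408] [-3.13693588e+00  1.60506332e-01  1.99855474e-03] 0.03678363972079394
copper 12272.5 (249, 106, 146, 121)
high 434 [ 0.4508 -0.3022  0.0499] 0.061779415167661486 (378, 160, 17, 35)
  top 199 [ 0.4506 -0.3028]
  dir 170.40265291447216
high 172 [ 0.4738 -0.1699  0.0563] 0.06202158056043282 (249, 153, 6, 35)
  top 144 [ 0.4715 -0.1696]
  dir 170.76173320540573
ball 313.9534912109375 166.76744079589844 10.650371551513672 [ 0.4614 -0.2365  0.017 ]
ball 334.0 18.0 48.70328140258789 [ 0.6064 -0.2635  0.017 ]
```

View pics/w3.png

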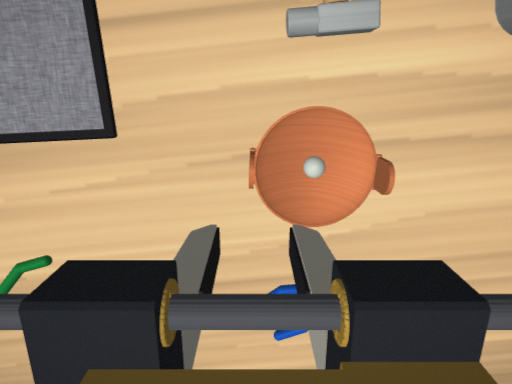

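The wrist view shows the dish centred at about (314,167) with the ball in its middle, the left ear at (252,168) and the right ear at (384,175). The ear to grip is at (0.472, -0.169) with the dish's y axis at about 81°, so I descend around it.

>>> servo_tool --increments '[{"slide":[2.5,-1.7,30],"dr":[0,0,0.055],"jaw":0.6},{"slide":[2.5,-1.7,60],"dr":[0,0,0.055],"jaw":0.6},{"slide":[2.5,-1.7,90],"dr":[0,0,0.055],"jaw":0.6},{"slide":[2.5,-1.7,110],"dr":[0,0,0.055],"jaw":0.6},{"slide":[2.5,-1.7,125],"dr":[0,0,0.055],"jaw":0.6},{"slide":[2.5,-1.7,130],"dr":[0,0,0.055],"jaw":0.6},{"slide":[2.5,-1.7,130],"dr":[0,0,0.055],"jaw":0.6},{"slide":[2.5,-1.7,130],"dr":[0,0,0.055],"jaw":0.6}]'

```text
t: 10.6
tool_pos: [0.4726, -0.1695, 0.2684]
orientation: [3.131, -0.252, 0.003]
force: [0.3, -0.1, -0.2]
opening: 0.0369
gripper_force: 0.0
```

Run:
```python
from h import *
cp=camera_params("wrist"); s=read_state(); p,d=read_camera("wrist")
T=s["tool_pos"]; Rt=R.from_rotvec(s["orientation"]).as_matrix(); print(T,s["orientation"],s["opening"])
cv2.imwrite("pics/w4.png",p[:,:,::-1])
W=cloud(cp,d); z=W[...,2]; hsv=cv2.cvtColor(p,cv2.COLOR_RGB2HSV)
m=(hsv[...,0]<12)&(hsv[...,1]>110)&(z<.08)&(z>.045)
for c in blobs(m,20):
    q=np.zeros(z.shape,np.uint8); cv2.drawContours(q,[c],-1,1,-1); q=(q>0)&m; P=W[q]
    L=(P-T)@Rt*1000
    print(q.sum(),"tool mm mean",L.mean(0).round(1),"min",L.min(0).round(1),"max",L.max(0).round(1), "zmax",P[:,2].max())
```

```text
[ 0.47263239 -0.16946244  0.26843111] [ 3.13085775e+00 -2.51941821e-01  2.54084239e-03] 0.036942914397627445
413 tool mm mean [  1.7   0.  211.3] min [-17.6  -2.4 206.3] max [ 14.1   2.5 223.3] zmax 0.062151738287758475
1025 tool mm mean [-1.000e-01  1.344e+02  2.147e+02] min [-18.3 132.2 206.7] max [ 15.6 138.8 223.4] zmax 0.06182134321879315
```

View pics/w4.png

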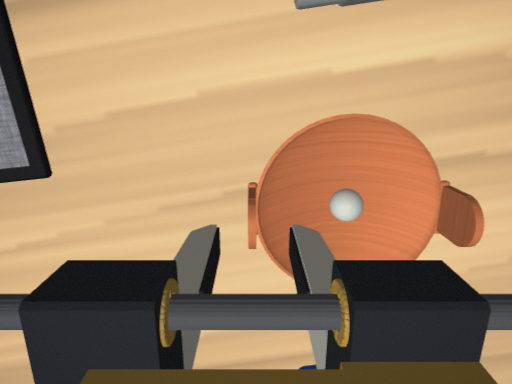

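The wrist view shows the ear at (252,215) midway between the fingers (tool y offset 0 mm). I continue down slowly and close gently.

>>> servo_tool --increments '[{"slide":[-1,0,8],"dr":[0,0,0],"jaw":0.6},{"slide":[-1,0,18],"dr":[0,0,0],"jaw":0.6},{"slide":[-1,0,28],"dr":[0,0,0],"jaw":0.6},{"slide":[-1,0,38],"dr":[0,0,0],"jaw":0.6},{"slide":[-1,0,45],"dr":[0,0,0],"jaw":0.6},{"slide":[-1,0,50],"dr":[0,0,0],"jaw":0.6},{"slide":[-1,0,52],"dr":[0,0,0],"jaw":0.6},{"slide":[-1,0,52],"dr":[0,0,0],"jaw":0.6},{"slide":[-1,0,52],"dr":[0,0,0],"jaw":0.6},{"slide":[-1,0,52],"dr":[0,0,0],"jaw":0.6}]' --force 10

```text
t: 11.65
tool_pos: [0.4714, -0.1692, 0.2157]
orientation: [3.131, -0.253, 0.001]
force: [-0.5, 0.9, 0.2]
opening: 0.0374
gripper_force: 0.0
```

>>> servo_tool --increments '[{"slide":[0,0,1],"dr":[0,0,0],"jaw":0.63},{"slide":[0,0,1],"dr":[0,0,0],"jaw":0.66},{"slide":[0,0,1],"dr":[0,0,0],"jaw":0.69},{"slide":[0,0,1],"dr":[0,0,0],"jaw":0.72},{"slide":[0,0,1],"dr":[0,0,0],"jaw":0.75},{"slide":[0,0,1],"dr":[0,0,0],"jaw":0.78},{"slide":[0,0,1],"dr":[0,0,0],"jaw":0.81},{"slide":[0,0,1],"dr":[0,0,0],"jaw":0.83},{"slide":[0,0,1],"dr":[0,0,0],"jaw":0.85},{"slide":[0,0,1],"dr":[0,0,0],"jaw":0.86},{"slide":[0,0,1],"dr":[0,0,0],"jaw":0.87},{"slide":[0,0,1],"dr":[0,0,0],"jaw":0.88},{"slide":[0,0,1],"dr":[0,0,0],"jaw":0.89},{"slide":[0,0,1],"dr":[0,0,0],"jaw":0.9},{"slide":[0,0,1],"dr":[0,0,0],"jaw":0.91},{"slide":[0,0,1],"dr":[0,0,0],"jaw":0.92},{"slide":[0,0,1],"dr":[0,0,0],"jaw":0.93},{"slide":[0,0,1],"dr":[0,0,0],"jaw":0.94},{"slide":[0,0,1],"dr":[0,0,0],"jaw":0.95},{"slide":[0,0,1],"dr":[0,0,0],"jaw":0.96}]'

```text
t: 13.65
tool_pos: [0.4712, -0.1691, 0.2143]
orientation: [3.131, -0.253, 0.0]
force: [1.4, 0.4, -0.8]
opening: 0.0051
gripper_force: 10.0
```

>>> servo_tool --increments '[{"slide":[0,0,0],"dr":[0,0,0],"jaw":0.98},{"slide":[0,0,0],"dr":[0,0,0],"jaw":1},{"slide":[0,0,0],"dr":[0,0,0],"jaw":1},{"slide":[0,0,0],"dr":[0,0,0],"jaw":1}]' --force 20

```text
t: 14.05
tool_pos: [0.4711, -0.1691, 0.2142]
orientation: [3.131, -0.253, 0.0]
force: [1.5, -0.2, -1.2]
opening: 0.0049
gripper_force: 20.0
```

>>> servo_tool --increments '[{"slide":[0,0,0],"dr":[0,0,0],"jaw":1},{"slide":[0,0,0],"dr":[0,0,0],"jaw":1},{"slide":[0,0,0],"dr":[0,0,0],"jaw":1}]' --force 45

```text
t: 14.35
tool_pos: [0.4711, -0.1691, 0.2142]
orientation: [3.131, -0.253, -0.0]
force: [0.9, -0.4, -1.4]
opening: 0.0049
gripper_force: 45.0
```

```bash
cat > ball.py <<'E'
from h import *
cp=camera_params("wrist"); s=read_state(); p,d=read_camera("wrist")
T=s["tool_pos"]; Rt=R.from_rotvec(s["orientation"]).as_matrix(); print(s["t"],T,s["orientation"],s["opening"],s["force"],s["wrist_torque"])
print("tilt of tool z",Rt[:,2])
cv2.imwrite("pics/last.png",p[:,:,::-1])
W=cloud(cp,d); z=W[...,2]; hsv=cv2.cvtColor(p,cv2.COLOR_RGB2HSV)
b=T[2]-.215   # dish underside height
m=(hsv[...,0]<12)&(hsv[...,1]>110)&(abs(z-b)<.08)
cs=blobs(m,1500)
for c in cs:
    q=np.zeros(z.shape,np.uint8); cv2.drawContours(q,[c],-1,1,-1); q=q>0; c2=W[q&m]; 
    L=(c2-T)@Rt*1000
    # hollow: fit plane to rim-like: sphere fit of hollow points r<60
    cen=np.array([0,68.]); r=np.hypot(L[:,0]-cen[0],L[:,1]-cen[1]); k=L[(r<58)&(L[:,2]>180)]
    A=np.c_[2*k,np.ones(len(k))]; x=np.linalg.lstsq(A,(k**2).sum(1),rcond=None)[0]
    print("copper",len(c2),"sphere centre(tool mm)",x[:3].round(1),"R",np.sqrt(x[3]+(x[:3]**2).sum()).round(1))
    e=L[L[:,1]>125]; e=e[e[:,2]<e[:,2].min()+12]
    print("far ear mm",len(e),e.mean(0).round(1),"top",e[:,2].min().round(1))
    w=q&~m&(hsv[...,1]<60)&(hsv[...,2]>110)
    for c3 in blobs(w,60):
        (u,v),rr=cv2.minEnclosingCircle(c3); P=ray(cp,(u,v),b+.017); print("ball r",rr,P.round(4),"tool",((P-T)@Rt*1000).round(1))
E
python3 ball.py
```

```text
14.35 [ 0.4711096  -0.16910934  0.21423124] [ 3.13128223e+00 -2.52958397e-01 -4.25315192e-05] 0.004862111730311802 [ 0.92084292 -0.44066042 -1.44893105] [ 0.02752251 -0.13831953  0.07082255]
tilt of tool z [-3.58075061e-05 -1.06975572e-04 -9.99999994e-01]
copper 30896 sphere centre(tool mm) [-0.6 69.7 76.5] R 134.0
far ear mm 667 [ -4.1 135.1 183.5] top 175.8
ball r 22.020870208740234 [ 0.4604 -0.2378  0.0162] tool [  0.4  69.5 198. ]
```

>>> servo_tool --increments '[{"slide":[0,0,-0.5],"dr":[0,0,0],"jaw":1},{"slide":[0,0,-1.5],"dr":[0,0,0],"jaw":1},{"slide":[0,0,-3],"dr":[0,0,0],"jaw":1},{"slide":[0,0,-5],"dr":[0,0,0],"jaw":1},{"slide":[0,0,-7.5],"dr":[0,0,0],"jaw":1},{"slide":[0,0,-10.5],"dr":[0,0,0],"jaw":1},{"slide":[0,0,-14],"dr":[0,0,0],"jaw":1},{"slide":[0,0,-18],"dr":[0,0,0],"jaw":1},{"slide":[0,0,-22],"dr":[0,0,0],"jaw":1},{"slide":[0,0,-26],"dr":[0,0,0],"jaw":1},{"slide":[0,0,-30],"dr":[0,0,0],"jaw":1},{"slide":[0,0,-34],"dr":[0,0,0],"jaw":1},{"slide":[0,0,-37.5],"dr":[0,0,0],"jaw":1},{"slide":[0,0,-40.5],"dr":[0,0,0],"jaw":1},{"slide":[0,0,-43],"dr":[0,0,0],"jaw":1},{"slide":[0,0,-45],"dr":[0,0,0],"jaw":1},{"slide":[0,0,-46.5],"dr":[0,0,0],"jaw":1},{"slide":[0,0,-47.5],"dr":[0,0,0],"jaw":1},{"slide":[0,0,-48],"dr":[0,0,0],"jaw":1},{"slide":[0,0,-48],"dr":[0,0,0],"jaw":1}]'

```text
t: 16.4
tool_pos: [0.4711, -0.1691, 0.2622]
orientation: [-3.131, 0.253, 0.0]
force: [0.2, -0.8, -2.6]
opening: 0.0044
gripper_force: 45.0
```

```bash
python3 ball.py; sleep 0; python3 ball.py | grep ball
```

```text
16.4 [ 0.47111311 -0.16907218  0.26222519] [-3.13137816e+00  2.52962838e-01  5.85531530e-05] 0.004426848061182348 [ 0.19833586 -0.81063893 -2.59690626] [ 0.21348158 -0.01070838 -0.0305579 ]
tilt of tool z [-3.60654890e-05  1.64910449e-05 -9.99999999e-01]
copper 30792 sphere centre(tool mm) [-0.7 69.8 77.6] R 133.1
far ear mm 615 [ -5. 135. 183.] top 175.1
ball r 22.008304595947266 [ 0.4601 -0.2376  0.0642] tool [  0.2  69.4 198. ]
ball r 22.008304595947266 [ 0.4601 -0.2376  0.0642] tool [  0.2  69.4 198. ]
```

View pics/last.png

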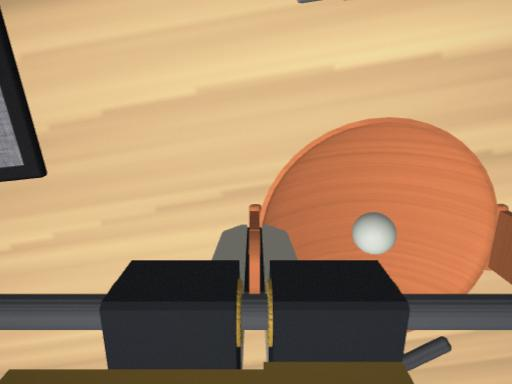

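The wrist view shows the dish lifted level with the ball in the middle at (374,233). Next I work out the pad pose once more and the carry rows.

Run:
```python
from h import *
f=np.load("top0.npz"); p,d=f["p"],f["d"]; cp=camera_params("top")
g=cv2.cvtColor(p,cv2.COLOR_RGB2GRAY); hsv=cv2.cvtColor(p,cv2.COLOR_RGB2HSV)
m=np.zeros(g.shape,bool); m[130:200,175:255]=(g<105)[130:200,175:255]
for c in blobs(m,1500):
    P=np.array([ray(cp,x,.007)[:2] for x in c[:,0]],np.float32)*1000
    (cx,w,a)=cv2.minAreaRect(P); print("pad top",cx,w,a)
# per-call carry steps
pc=np.array([.5966,.0622]); yaw=-2.2
E=pc-.069*np.array([np.cos(np.radians(yaw)),np.sin(np.radians(yaw))]); S=np.array([.4711,-.1691])
h0=-9.24; h1=90+yaw; n=4; dh=(h1-h0)/n; st=(E-S)/n*1000
s=lambda t:10*t**3-15*t**4+6*t**5
for i in range(n):
    h=np.radians(h0+dh*i); x=[np.cos(h),np.sin(h)]; y=[np.sin(h),-np.cos(h)]
    print(i,np.round([st@x,st@y,-15],1),np.round(-np.radians(dh),3))
    print([[round(s(k/20)*float(v),1) for v in (st@x,st@y,-15)] for k in range(1,21)])
print([round(-np.radians(dh)*s(k/20),3) for k in range(1,21)])
```

```text
pad top (595.9006958007812, 62.087059020996094) (181.66453552246094, 162.21620178222656) 86.85884857177734
0 [  4.6 -60.  -15. ] -0.423
[[0.0, -0.1, -0.0], [0.0, -0.5, -0.1], [0.1, -1.6, -0.4], [0.3, -3.5, -0.9], [0.5, -6.2, -1.6], [0.7, -9.8, -2.4], [1.1, -14.1, -3.5], [1.4, -19.0, -4.8], [1.9, -24.4, -6.1], [2.3, -30.0, -7.5], [2.7, -35.6, -8.9], [3.1, -41.0, -10.2], [3.5, -45.9, -11.5], [3.8, -50.2, -12.6], [4.1, -53.8, -13.4], [4.3, -56.5, -14.1], [4.4, -58.4, -14.6], [4.5, -59.5, -14.9], [4.6, -59.9, -15.0], [4.6, -60.0, -15.0]]
1 [ 28.8 -52.8 -15. ] -0.423
[[0.0, -0.1, -0.0], [0.2, -0.5, -0.1], [0.8, -1.4, -0.4], [1.7, -3.1, -0.9], [3.0, -5.5, -1.6], [4.7, -8.6, -2.4], [6.8, -12.4, -3.5], [9.1, -16.8, -4.8], [11.7, -21.5, -6.1], [14.4, -26.4, -7.5], [17.1, -31.3, -8.9], [19.7, -36.1, -10.2], [22.0, -40.4, -11.5], [24.1, -44.2, -12.6], [25.8, -47.4, -13.4], [27.1, -49.8, -14.1], [28.0, -51.4, -14.6], [28.6, -52.4, -14.9], [28.8, -52.8, -15.0], [28.8, -52.8, -15.0]]
2 [ 48.  -36.3 -15. ] -0.423
[[0.1, -0.0, -0.0], [0.4, -0.3, -0.1], [1.3, -1.0, -0.4], [2.8, -2.1, -0.9], [5.0, -3.
[... 466 characters left out ...]
, -2.4], [13.8, -3.2, -3.5], [18.6, -4.3, -4.8], [23.9, -5.5, -6.1], [29.3, -6.7, -7.5], [34.8, -8.0, -8.9], [40.0, -9.1, -10.2], [44.9, -10.3, -11.5], [49.1, -11.2, -12.6], [52.6, -12.0, -13.4], [55.3, -12.6, -14.1], [57.1, -13.0, -14.6], [58.2, -13.3, -14.9], [58.6, -13.4, -15.0], [58.7, -13.4, -15.0]]
[np.float64(-0.0), np.float64(-0.004), np.float64(-0.011), np.float64(-0.025), np.float64(-0.044), np.float64(-0.069), np.float64(-0.1), np.float64(-0.134), np.float64(-0.172), np.float64(-0.212), np.float64(-0.251), np.float64(-0.289), np.float64(-0.324), np.float64(-0.354), np.float64(-0.38), np.float64(-0.399), np.float64(-0.412), np.float64(-0.42), np.float64(-0.423), np.float64(-0.423)]
```

>>> servo_tool --increments '[{"slide":[0,-0.1,0],"dr":[0,0,0],"jaw":1},{"slide":[0,-0.5,-0.1],"dr":[0,0,-0.004],"jaw":1},{"slide":[0.1,-1.6,-0.4],"dr":[0,0,-0.011],"jaw":1},{"slide":[0.3,-3.5,-0.9],"dr":[0,0,-0.025],"jaw":1},{"slide":[0.5,-6.2,-1.6],"dr":[0,0,-0.044],"jaw":1},{"slide":[0.7,-9.8,-2.4],"dr":[0,0,-0.069],"jaw":1},{"slide":[1.1,-14.1,-3.5],"dr":[0,0,-0.1],"jaw":1},{"slide":[1.4,-19,-4.8],"dr":[0,0,-0.134],"jaw":1},{"slide":[1.9,-24.4,-6.1],"dr":[0,0,-0.172],"jaw":1},{"slide":[2.3,-30,-7.5],"dr":[0,0,-0.212],"jaw":1},{"slide":[2.7,-35.6,-8.9],"dr":[0,0,-0.251],"jaw":1},{"slide":[3.1,-41,-10.2],"dr":[0,0,-0.289],"jaw":1},{"slide":[3.5,-45.9,-11.5],"dr":[0,0,-0.324],"jaw":1},{"slide":[3.8,-50.2,-12.6],"dr":[0,0,-0.354],"jaw":1},{"slide":[4.1,-53.8,-13.4],"dr":[0,0,-0.38],"jaw":1},{"slide":[4.3,-56.5,-14.1],"dr":[0,0,-0.399],"jaw":1},{"slide":[4.4,-58.4,-14.6],"dr":[0,0,-0.412],"jaw":1},{"slide":[4.5,-59.5,-14.9],"dr":[0,0,-0.42],"jaw":1},{"slide":[4.6,-59.9,-15],"dr":[0,0,-0.423],"jaw":1},{"slide":[4.6,-60,-15],"dr":[0,0,-0.423],"jaw":1}]'

```text
t: 18.5
tool_pos: [0.4853, -0.1106, 0.2772]
orientation: [-3.115, -0.41, 0.0]
force: [-0.0, 0.2, -2.4]
opening: 0.0048
gripper_force: 45.0
```

```bash
python3 ball.py
```

```text
18.5 [ 0.48529076 -0.11061939  0.27721233] [-3.11472885e+00 -4.09874723e-01  7.14866719e-05] 0.004794670471199875 [-0.03715788  0.16004105 -2.35404642] [0.15777738 0.05936952 0.04647442]
tilt of tool z [-4.66014452e-05  5.31265255e-06 -9.99999999e-01]
copper 30782 sphere centre(tool mm) [-1.4 70.1 76.8] R 133.9
far ear mm 690 [ -5.  135.3 183.5] top 175.9
ball r 22.069549560546875 [ 0.5034 -0.178   0.0792] tool [1.00e-01 6.98e+01 1.98e+02]
```

The ball stayed in the middle, so the rest of the carry can run as planned.

>>> servo_tool --increments '[{"slide":[0,-0.1,0],"dr":[0,0,0],"jaw":1},{"slide":[0.2,-0.5,-0.1],"dr":[0,0,-0.004],"jaw":1},{"slide":[0.8,-1.4,-0.4],"dr":[0,0,-0.011],"jaw":1},{"slide":[1.7,-3.1,-0.9],"dr":[0,0,-0.025],"jaw":1},{"slide":[3,-5.5,-1.6],"dr":[0,0,-0.044],"jaw":1},{"slide":[4.7,-8.6,-2.4],"dr":[0,0,-0.069],"jaw":1},{"slide":[6.8,-12.4,-3.5],"dr":[0,0,-0.1],"jaw":1},{"slide":[9.1,-16.8,-4.8],"dr":[0,0,-0.134],"jaw":1},{"slide":[11.7,-21.5,-6.1],"dr":[0,0,-0.172],"jaw":1},{"slide":[14.4,-26.4,-7.5],"dr":[0,0,-0.212],"jaw":1},{"slide":[17.1,-31.3,-8.9],"dr":[0,0,-0.251],"jaw":1},{"slide":[19.7,-36.1,-10.2],"dr":[0,0,-0.289],"jaw":1},{"slide":[22,-40.4,-11.5],"dr":[0,0,-0.324],"jaw":1},{"slide":[24.1,-44.2,-12.6],"dr":[0,0,-0.354],"jaw":1},{"slide":[25.8,-47.4,-13.4],"dr":[0,0,-0.38],"jaw":1},{"slide":[27.1,-49.8,-14.1],"dr":[0,0,-0.399],"jaw":1},{"slide":[28,-51.4,-14.6],"dr":[0,0,-0.412],"jaw":1},{"slide":[28.6,-52.4,-14.9],"dr":[0,0,-0.42],"jaw":1},{"slide":[28.8,-52.8,-15],"dr":[0,0,-0.423],"jaw":1},{"slide":[28.8,-52.8,-15],"dr":[0,0,-0.423],"jaw":1}]'

```text
t: 20.55
tool_pos: [0.4994, -0.0522, 0.2922]
orientation: [2.959, 1.055, -0.0]
force: [-0.4, 0.4, -2.4]
opening: 0.0048
gripper_force: 45.0
```

>>> servo_tool --increments '[{"slide":[0.1,0,0],"dr":[0,0,0],"jaw":1},{"slide":[0.4,-0.3,-0.1],"dr":[0,0,-0.004],"jaw":1},{"slide":[1.3,-1,-0.4],"dr":[0,0,-0.011],"jaw":1},{"slide":[2.8,-2.1,-0.9],"dr":[0,0,-0.025],"jaw":1},{"slide":[5,-3.8,-1.6],"dr":[0,0,-0.044],"jaw":1},{"slide":[7.8,-5.9,-2.4],"dr":[0,0,-0.069],"jaw":1},{"slide":[11.3,-8.5,-3.5],"dr":[0,0,-0.1],"jaw":1},{"slide":[15.2,-11.5,-4.8],"dr":[0,0,-0.134],"jaw":1},{"slide":[19.5,-14.8,-6.1],"dr":[0,0,-0.172],"jaw":1},{"slide":[24,-18.2,-7.5],"dr":[0,0,-0.212],"jaw":1},{"slide":[28.5,-21.5,-8.9],"dr":[0,0,-0.251],"jaw":1},{"slide":[32.7,-24.8,-10.2],"dr":[0,0,-0.289],"jaw":1},{"slide":[36.7,-27.8,-11.5],"dr":[0,0,-0.324],"jaw":1},{"slide":[40.1,-30.4,-12.6],"dr":[0,0,-0.354],"jaw":1},{"slide":[43,-32.6,-13.4],"dr":[0,0,-0.38],"jaw":1},{"slide":[45.2,-34.2,-14.1],"dr":[0,0,-0.399],"jaw":1},{"slide":[46.7,-35.4,-14.6],"dr":[0,0,-0.412],"jaw":1},{"slide":[47.6,-36,-14.9],"dr":[0,0,-0.42],"jaw":1},{"slide":[47.9,-36.3,-15],"dr":[0,0,-0.423],"jaw":1},{"slide":[48,-36.3,-15],"dr":[0,0,-0.423],"jaw":1}]'

```text
t: 22.55
tool_pos: [0.5137, 0.0063, 0.3072]
orientation: [-2.672, -1.652, 0.0]
force: [-0.4, 0.4, -2.5]
opening: 0.0047
gripper_force: 45.0
```

>>> servo_tool --increments '[{"slide":[0.1,0,0],"dr":[0,0,0],"jaw":1},{"slide":[0.5,-0.1,-0.1],"dr":[0,0,-0.004],"jaw":1},{"slide":[1.6,-0.4,-0.4],"dr":[0,0,-0.011],"jaw":1},{"slide":[3.4,-0.8,-0.9],"dr":[0,0,-0.025],"jaw":1},{"slide":[6.1,-1.4,-1.6],"dr":[0,0,-0.044],"jaw":1},{"slide":[9.6,-2.2,-2.4],"dr":[0,0,-0.069],"jaw":1},{"slide":[13.8,-3.2,-3.5],"dr":[0,0,-0.1],"jaw":1},{"slide":[18.6,-4.3,-4.8],"dr":[0,0,-0.134],"jaw":1},{"slide":[23.9,-5.5,-6.1],"dr":[0,0,-0.172],"jaw":1},{"slide":[29.3,-6.7,-7.5],"dr":[0,0,-0.212],"jaw":1},{"slide":[34.8,-8,-8.9],"dr":[0,0,-0.251],"jaw":1},{"slide":[40,-9.1,-10.2],"dr":[0,0,-0.289],"jaw":1},{"slide":[44.9,-10.3,-11.5],"dr":[0,0,-0.324],"jaw":1},{"slide":[49.1,-11.2,-12.6],"dr":[0,0,-0.354],"jaw":1},{"slide":[52.6,-12,-13.4],"dr":[0,0,-0.38],"jaw":1},{"slide":[55.3,-12.6,-14.1],"dr":[0,0,-0.399],"jaw":1},{"slide":[57.1,-13,-14.6],"dr":[0,0,-0.412],"jaw":1},{"slide":[58.2,-13.3,-14.9],"dr":[0,0,-0.42],"jaw":1},{"slide":[58.6,-13.4,-15],"dr":[0,0,-0.423],"jaw":1},{"slide":[58.7,-13.4,-15],"dr":[0,0,-0.423],"jaw":1}]'

```text
t: 24.55
tool_pos: [0.5279, 0.0648, 0.3222]
orientation: [-2.266, -2.176, 0.0]
force: [0.1, 0.0, -2.5]
opening: 0.005
gripper_force: 45.0
```

```bash
python3 ball.py
python3 - <<'E'
from h import *
n="scene"; p,d=read_camera(n); cv2.imwrite("pics/scene_end.png",p[:,:,::-1])
E
```

```text
24.55 [0.5278933  0.06480458 0.32223346] [-2.26552763e+00 -2.17645406e+00  1.00471127e-04] 0.005006493000298282 [ 0.11727524  0.03054425 -2.48881013] [-0.07642885  0.14394051 -0.06064051]
tilt of tool z [-5.01699910e-05 -4.01022723e-05 -9.99999998e-01]
copper 30713 sphere centre(tool mm) [-3.2 69.3 76.5] R 134.3
far ear mm 638 [ -7.1 134.4 183.4] top 175.7
ball r 21.986852645874023 [0.5969 0.0609 0.1242] tool [ -1.1  69.1 198. ]
```

View pics/last.png

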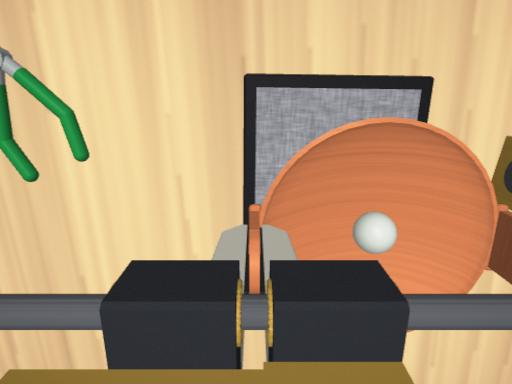

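View pics/scene_end.png

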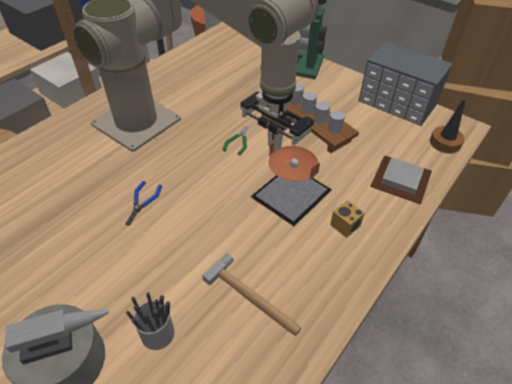

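The wrist view shows the ball still mid-dish at (375,233), with the dish over the pad. The scene view shows the tin in the row and the free ear pointing away from the robot. Now I check the tilt, the yaw and the pad's direction.

```bash
cat > chk.py <<'E'
from h import *
cp=camera_params("wrist"); s=read_state(); p,d=read_camera("wrist")
T=s["tool_pos"]; Rt=R.from_rotvec(s["orientation"]).as_matrix()
W=cloud(cp,d); z=W[...,2]; hsv=cv2.cvtColor(p,cv2.COLOR_RGB2HSV); g=cv2.cvtColor(p,cv2.COLOR_RGB2GRAY)
print("t",s["t"],"hx",np.degrees(np.arctan2(Rt[1,0],Rt[0,0])))
# hollow: sphere fit with R fixed to 140 -> centre; symmetric comparison of heights in rim band
L=(W-T)@Rt*1000; m=(hsv[...,0]<12)&(hsv[...,1]>110)&(abs(z-(T[2]-.2))<.04)
r=np.hypot(L[...,0],L[...,1]-68.5); q=m&(r<60)&(L[...,2]>175); k=W[q]*1000
# height = plane + sphere bowl term about nominal centre
c=(T+Rt@np.array([0,.0685,0]))[:2]*1000; x,y=k[:,0]-c[0],k[:,1]-c[1]
bowl=140-np.sqrt(140**2-x**2-y**2)
A=np.c_[np.ones(len(k)),x,y]; co=np.linalg.lstsq(A,k[:,2]-bowl,rcond=None)[0]; print("bottom z",co[0].round(1),"slope deg world x,y",np.degrees(co[1:]).round(2),"rms",np.std(k[:,2]-bowl-A@co).round(2))
# pad edge lines (bench-to-black) far-left corner
dark=(g<60)&(z<.03)&(z>-.01)
def line(pts,zz):
    P=np.array([ray(cp,u,zz)[:2] for u in pts]); vx,vy,x0,y0=cv2.fitLine((P*1000).astype(np.float32),cv2.DIST_HUBER,0,.01,.01).ravel(); return np.degrees(np.arctan2(vy,vx)),x0,y0
top=[(u,np.argmax(dark[:120,u])) for u in range(260,420,4)]; left=[(225+np.argmax(dark[v,225:280]),v) for v in range(90,200,4)]
print("edges",line(top,.008),line(left,.008))
# ear thickness line: gripped ear visible, free ear
e=m&(L[...,1]>125)&(L[...,2]<185)&(L[...,2]>170); P=W[e][:,:2]
v=np.linalg.svd(P-P.mean(0),full_matrices=False)[2][0]; print("free ear",e.sum(),P.mean(0).round(4),np.degrees(np.arctan2(v[1],v[0])))
e=m&(abs(L[...,1])<6)&(L[...,2]<172); P=W[e][:,:2]
if len(P)>10:
    v=np.linalg.svd(P-P.mean(0),full_matrices=False)[2][0]; print("held ear",e.sum(),P.mean(0).round(4),np.degrees(np.arctan2(v[1],v[0])))
E
python3 chk.py
```

```text
t 24.65 hx 87.68965403787863
bottom z 111.7 slope deg world x,y [-0.27  1.64] rms 0.74
edges (np.float32(-2.9307988), np.float32(603.3092), np.float32(150.29192)) (np.float32(87.23594), np.float32(520.93304), np.float32(96.715675))
free ear 422 [0.6618 0.0502] -91.99188663098522
held ear 207 [0.5291 0.076 ] -111.51402426167988
```

```bash
cat >> chk.py <<'E'
b=(abs(z)<.012)&~dark; k=W[b]*1000; A=np.c_[np.ones(len(k)),k[:,0]-c[0],k[:,1]-c[1]]
co=np.linalg.lstsq(A,k[:,2],rcond=None)[0]; print("bench slope deg",np.degrees(co[1:]).round(2),co[0])
# reference: dish on the bench in w3 picture, camera pose rebuilt from the tool pose then
M=R.from_rotvec(cp["rvec"]).as_matrix(); Rc=Rt.T@M.T; tc=Rt.T@(-M.T@cp["tvec"]-T)
f=np.load("w3.npz"); T3=np.array([.46922,-.17054,.39646]); R3=R.from_rotvec([-3.13693588,.160506332,.00199855]).as_matrix()
Mc=(R3@Rc).T; cp3=dict(cp,rvec=R.from_matrix(Mc).as_rotvec(),tvec=-Mc@(T3+R3@tc))
W3=cloud(cp3,f["d"]); h3=cv2.cvtColor(f["p"],cv2.COLOR_RGB2HSV); c=np.array([461.,-236.2])
r=np.hypot(W3[...,0]*1000-c[0],W3[...,1]*1000-c[1]); k=W3[(h3[...,0]<12)&(h3[...,1]>110)&(r<60)]*1000
x,y=k[:,0]-c[0],k[:,1]-c[1]; A=np.c_[np.ones(len(k)),x,y]; bowl=140-np.sqrt(140**2-x**2-y**2)
co=np.linalg.lstsq(A,k[:,2]-bowl,rcond=None)[0]; print("w3 ref: z",co[0],"slope",np.degrees(co[1:]).round(2),"in tool",np.degrees(R3[:2,:2].T@co[1:]).round(2))
E
python3 chk.py; python3 ball.py | grep ball
```

```text
t 24.7 hx 87.6927141424045
bottom z 111.7 slope deg world x,y [-0.26  1.65] rms 0.73
edges (np.float32(-2.9303927), np.float32(603.3087), np.float32(150.2881)) (np.float32(87.236374), np.float32(520.7548), np.float32(93.03395))
free ear 405 [0.6617 0.0499] -91.87088592303101
held ear 204 [0.5291 0.076 ] -114.93299103287947
bench slope deg [0.   0.13] -0.340988027697484
w3 ref: z 3.9050080983244673 slope [ 1.61 -0.14] in tool [ 1.62 -0.02]
ball r 21.986852645874023 [0.5969 0.0609 0.1242] tool [ -1.1  69.1 198. ]
```

```bash
python3 -c "
from plant import close_job; print(close_job())"
```

```text
the job is handed in; nothing more can be done
None
```

I put the tin back in its gap, about 2 mm off the row line. The arm is now holding the dish level about 10 cm above the pad's middle, with its free ear within about 1° of square to the customer's side and the ball in the middle; I handed the job in at about 25 s.

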